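# Clamp the cutting board to the click wrench's torque

## Robot

A 7-joint arm with a two-finger parallel gripper is mounted at the origin on the work surface. World frame = base frame: x ahead of the robot, y to its left, z up, the work surface at z = 0. Lengths are in m, angles in rad, forces in N, time in s.
With the tool pointing down it reaches from about 0.4 to 0.875 m from the base axis. Payload 19.3 kg.
Tool frame: the origin (TCP) lies midway between the tips of the shut fingers; the grasp point (between the pads) lies 19 mm behind it; z points along the fingers, y is the line along which they close (so a half turn about z gives the same grasp; the last joint's range is limited). The gripper opens to 85 mm and grips with 20 to 120 N. Pads are 22 mm wide; open, the fingers measure 114 mm over their backs; the gripper's body (76 mm by 85 mm) begins 54 mm behind the grasp point. The pads swing forward as they close: fully open they stand 13 mm farther back than shut.
Start: joints at [1.057, 0.521, -0.036, 1.599, 0.021, 1.021, -0.113], TCP at [0.268, -0.564, 0.231] pointing down, gripper open.
Joint ranges: [-2.91, 2.91], [-0.3, 2.13], [-1.5, 1.42], [0.17, 2.43], [-1.26, 4.41], [0.16, 1.93], [-2.52, 2.52]. Speed limits (rad/s): [1.89, 1.89, 2.39, 2.39, 3.01, 3.01, 3.01].

## Interface

Orientations are given as [roll, pitch, yaw] about the fixed x, y, z axes, in that order (R = Rz(yaw) Ry(pitch) Rx(roll)).
In Python, from workcell import * gives the robot as it stands. The module is installed in compiled form; this text tells all that it offers.
- The arm moves only by the tool play_rows, never from a script. Its argument "deltas" is a list of rows, each a list of 7 numbers: the shift along the tool's x, y, z in units of 500 mm (1.0 is 500 mm), then the turn, a rotation vector about the tool's x, y, z in units of 120 degrees (1.0 is 120 degrees), then the closure, from 0 (fully open) to 1 (shut). A call has 1 to 10 rows; each row is the pose to reach, as a shift and turn from the pose commanded when the call began, along the tool's axes at that moment; what a row does not reach only later rows make up. A row lasts 1/10 s, in which the tool goes at most 50 mm and 8.59 degrees, less where a joint would pass 70% of its speed; a pose out of reach is approached as far as the arm can. A call with a number of a shift or a turn outside -1 to 1 is refused whole. A call with a gripper value outside its range is refused whole. The fingers move at their own pace and stop on an object; "newtons" is the grip in N (left out, the last holds). Time passes only in rows, so rows that repeat a pose let the fingers close. It gives the time, the measured TCP pose, the force, the opening and the grip force at its end, in the units of the state.
- observe(): the state, without advancing time (a new reading comes with each control period).
- grab_frame(name): name is "scene" or "top" or "wrist"; returns the picture (384x512x3 uint8, red, green, blue); there is no depth.
- get_calibration(name): a dict with "fovy" (degrees; the focal length in pixels is half the picture's height over the tangent of half this angle, whatever the lens; pixels are square), "cx", "cy" (the principal point, pixels), "k1" (the pictures are not rectified: a ray, as slopes to the right and down, at radius r is drawn at 1 + k1 r^2 times it, then the intrinsics apply), "xyz" and "rotation" of the camera in the world. Camera axes: x right, y down, z forward; pixel columns grow to the right and rows downward; lengths in m; the calibration is good to about 2 mm. A picture is of the moment at which its call begins: read the wrist's pose just before it. get_calibration takes no time and is no camera call; for the wrist camera it gives the pose at the moment of the call.
- job_done(): hands the job in; it is judged then, once.
The state is a dict: "clock": time; "qpos": joint angles; "qd": joint speeds; "joint_efforts": joint torques, N m; "position": TCP position; "tool_rot": TCP orientation; "force": force on the tool from outside, world axes, zero at the start; "moment": the same for the moment, N m; "grip_width": finger opening in m; "finger_force": force on a finger pad.
Only numpy, scipy, OpenCV 4.12 (cv2) and the standard library are available. Lean on these libraries where they do the work, as an engineer would, in place of code of your own. Each camera call takes 0.05 s, during which the arm holds its last target. There are 200 camera calls.

## Task

Slide the upright cutting board gently along its channel until it is fully home against the clamp's end stop. Then turn the click wrench on the clamp's spindle clockwise (seen from above) until its handle gives at the set torque, hold it in that given state for a moment without driving the handle on to the end of its give, and let go, leaving the board home and clamped and the rack's bowl, the jar and the scraper where they are.

Things in the scene. Friction and masses are not known exactly. Their poses are not given: they have to be found in the camera images.
- clamp: Steel clamp bolted near the table's far edge; origin on the table under its vertical spindle, z up. A channel along its y holds the board on edge: floor 8 mm above the table (y -140 to 180 mm); low lip on the robot's side (face x = 37, top z = 34 mm); fence beyond (face x = 59, top z = 56 mm). End stop closes its -y end (y = -115 mm), its +y end is open. Does not move.
- end_stop: Fixed steel block, 40 mm wide, 70 mm high, closing the channel. Origin on its face, mid-channel, 60 mm above the table; axes as clamp, the face looks along +y. The board is home when its leading end touches this face.
- spindle (a point): On the clamp's spindle axis (vertical) at the height of the wrench's centre line, 102 mm above the table; axes as clamp.
- cam: Eccentric steel disc, 56 mm diameter, z 38 to 56 mm, on the spindle (origin on its axis). Turns with the wrench: clockwise from above brings its bulge 2 to 6 mm nearer the board and pins the board to the fence. Stays where left: 0.4 N m of friction until tight, then resistance rises steeply within about 0.1 rad. Gets tight 0.35 to 0.7 rad after the start; how far varies.
- wrench_head: Head of the click wrench (aluminium ring, 46 mm diameter, 22 mm high) fixed on the spindle's hex at an angle that varies. Origin on the spindle axis, 102 mm above the table; x points along the wrench towards the handle, z up. Turns with the cam, cannot be pulled off.
- wrench_handle: Level wrench handle; origin at its breakaway pivot, 30 mm along x from the head's origin; x points outwards. In line with the head until the torque about the pivot is 1.0 N m, then gives clockwise against a 4.5 N m/rad spring, hard end at 0.12 rad; springs back when released. 16 mm shaft, then rubber grip, 26 mm diameter, 65 to 160 mm along x, underside 89 mm above the table.
- grip (a point): Centre of the handle's rubber grip: 110 mm from the breakaway pivot, 140 mm from the spindle axis, 102 mm above the table; axes as the handle. Can be pushed sideways with closed fingers or pinched lightly. A sideways push here of about 3 N turns the loose cam (it reads less when the motion stops), 9.1 N starts the give; at about 11.2 N it has given 0.05 rad, at 12.8 N 0.09 rad.
- board: Walnut cutting board, loose, about 0.36 kg, standing on its long edge in the channel with 2 mm of play: 20 mm thick (x), 220 mm long (y), 120 mm high (z). Origin at the centre of its lower edge, which is 8 mm above the table. Starts 30 to 60 mm short of home.
- board_lead (a point): Middle of the board's end face that must meet the end stop (y = -110 mm in the board).
- board_tail (a point): Middle of the board's opposite, open end face (y = +110 mm in the board), 68 mm above the table: a place to push it home, in the direction of the board's -y.
- bowl: White ceramic dipping bowl, 100 mm wide, 40 mm high, on the top tier (230 mm up) of the fixed three-tier steel rack (200 by 160 mm). Bystander. Origin at the centre of its underside.
- jar: Closed glass jar, 68 mm diameter, 100 mm high, on the table. Bystander. Origin at the centre of its underside.
- scraper: Orange plastic scraper lying flat on the table. Bystander. Origin at its underside.
There are look-alikes about, which are no part of the job. Of the things like the board, leave any that is blue; of the rest the smaller one is meant.

How it is judged:
On the way, in this order (a step that is already met when the one before it is completed fails the run):
1. the board is home against the end stop (within 3 mm), not yet clamped (y of board_lead in the frame of end_stop below 0.003 m and angle between the x axis of wrench_head and the x axis of wrench_handle, either way round below 0.02 rad), for 0.2 s.
2. with the board home, the wrench handle has given by more than 0.02 rad and is held so for 0.3 s (angle between the x axis of wrench_head and the x axis of wrench_handle, either way round above 0.02 rad and contact force between cam and board above 2 N and y of board_lead in the frame of end_stop below 0.003 m), for 0.3 s.
At the end, for the whole second after the job is handed in: The board stands upright (within 0.06 rad), at rest and home within 3 mm of the end stop, the cam still presses on it with more than 2 N, and the wrench handle is released and back in line with its head (within 0.02 rad) (all of step 1 and angle between board's own z axis and vertical below 0.06 rad and contact force between cam and board above 2 N and linear speed of board below 0.02 m/s); the robot touches nothing.
It fails at once if the handle is driven on past the click to near the end of its give (over 0.10 rad) (angle between the x axis of wrench_head and the x axis of wrench_handle, either way round above 0.1 rad).
It fails at once if the board is rammed against the end stop with more than 40 N (contact force between board and end_stop above 40 N).
It fails at once if the board is lifted out of its channel (height (world z) of board above 0.03 m).
It fails at once if the bowl, the jar or the scraper is moved by more than 15 mm (distance of any of bowl, jar, scraper from where it was at the start of the episode above 0.015 m).
It also fails if it takes over 64 s, if anything falls off the work surface, if the arm or the gripper's body presses on something with over 40 N, if the wrist force passes 120 N, or if a joint passes its speed limit or range.

## Working session

There is one attempt and no reset: what is moved stays moved. The work goes in short steps, Python scripts to look and compute and a tool call to move; the robot and the scene stay as the last step left them, time stands still between calls to the robot, and variables do not carry over. Pictures are saved under pics/ and viewed, at most 10 in all, crops included, and the job is handed in when it is done.

Besides the shell and the picture viewer there is one more tool, called after "Request:" as a command line: name --pt "numbers of a row" for each row, then --argument value for the rest. play_rows: Moves the arm, as the interface text tells. Its arguments: {"type":"object","properties":{"deltas":{"type":"array"},"newtons":{"type":"number"}},"required":["deltas"]}

```bash
mkdir -p pics; cat > h.py <<'E'
from workcell import *
import numpy as np, cv2
from scipy.spatial.transform import Rotation as R
def K(c):
    f=192/np.tan(np.radians(c["fovy"])/2); return np.array([[f,0,c["cx"]],[0,f,c["cy"]],[0,0,1]])
def rotm(c):
    r=np.array(c["rotation"]); return r if r.shape==(3,3) else R.from_euler("xyz",r).as_matrix()
def ray(n,px,c=None):
    c=c or get_calibration(n); k=c["k1"]
    p=cv2.undistortPoints(np.array([[px]],float),K(c),np.array([k,0,0,0.]))[0,0]
    return np.array(c["xyz"]),rotm(c)@np.array([p[0],p[1],1])
def atz(n,px,z,c=None):
    o,d=ray(n,px,c); return o+d*(z-o[2])/d[2]
def tri(a,b):
    A=np.zeros((3,3));v=np.zeros(3);L=[]
    for o,d in (a,b):
        d=d/np.linalg.norm(d);P=np.eye(3)-np.outer(d,d);A+=P;v+=P@o;L.append((o,P))
    x=np.linalg.solve(A,v);return x,[np.linalg.norm(P@(x-o)) for o,P in L]
def proj(n,X,c=None):
    c=c or get_calibration(n);X=np.atleast_2d(X)
    p=(X-np.array(c["xyz"]))@rotm(c)
    s=p[:,:2]/p[:,2:];s=s*(1+c["k1"]*(s**2).sum(1,keepdims=True));k=K(c)
    return s*k[0,0]+k[:2,2]
E
python3 - <<'E'
from h import *
print(observe())
for n in("scene","top"):
    i=grab_frame(n);cv2.imwrite(f"pics/{n}0.png",cv2.resize(i[...,::-1],(800,600),interpolation=cv2.INTER_CUBIC));cv2.imwrite(f"{n}_raw.png",i[...,::-1])
    print(get_calibration(n))
E
```

```text
{'clock': 0.0, 'qpos': array([ 1.05681645,  0.52204187, -0.03634182,  1.59999782,  0.02122586,
        1.0210917 , -0.1127837 ]), 'qd': array([ 0.0007399 , -0.00080968,  0.00065663, -0.00194004,  0.00047998,
        0.00141402, -0.00059057]), 'joint_efforts': array([-1.61237378e-03, -9.27086377e+01,  1.97940588e+00, -3.69925618e+01,
        1.79388846e-02,  8.27895332e-03,  2.17334332e-05]), 'position': array([ 0.268172  , -0.56417264,  0.23071186]), 'tool_rot': array([-3.14044380e+00,  9.67016648e-05,  4.43812108e-01]), 'force': array([ 0.37389709, -0.83046774,  0.31084651]), 'moment': array([-0.00406692, -0.02088935, -0.00939229]), 'finger_force': 0.0, 'grip_width': 0.08542971633995709}
{'fovy': 49.17504616953797, 'cx': 259.12894616095235, 'cy': 191.0345332849332, 'k1': -0.1196847860659695, 'xyz': array([1.13670532, 0.19268319, 1.14914994]), 'rotation': array([-2.51464524,  0.01554491,  1.79289184])}
{'fovy': 42.784089571754016, 'cx': 246.43932785539965, 'cy': 195.3880079981467, 'k1': -0.12126317815411228, 'xyz': array([0.15534415, 0.01259268, 1.66917433]), 'rotation': array([-2.92932974e+00,  2.08003685e-04, -1.47932473e+00])}
```

View pics/scene0.png

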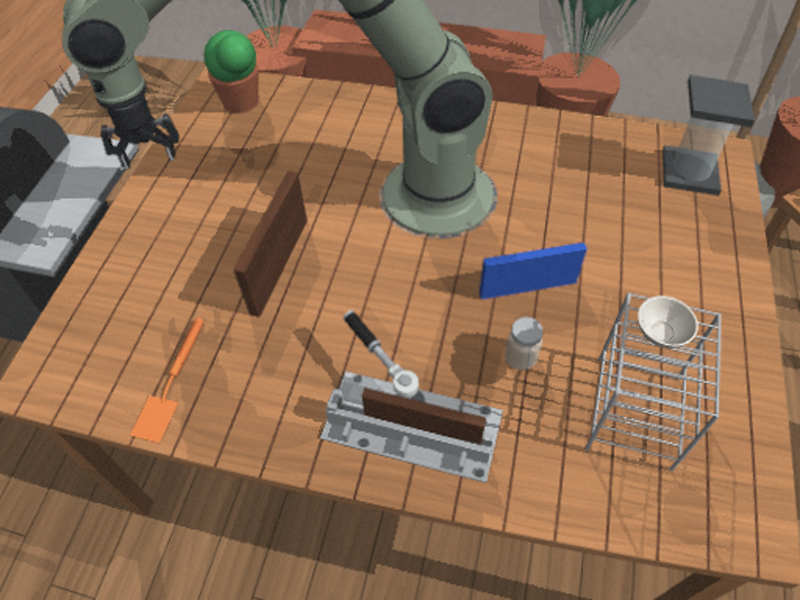

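View pics/top0.png

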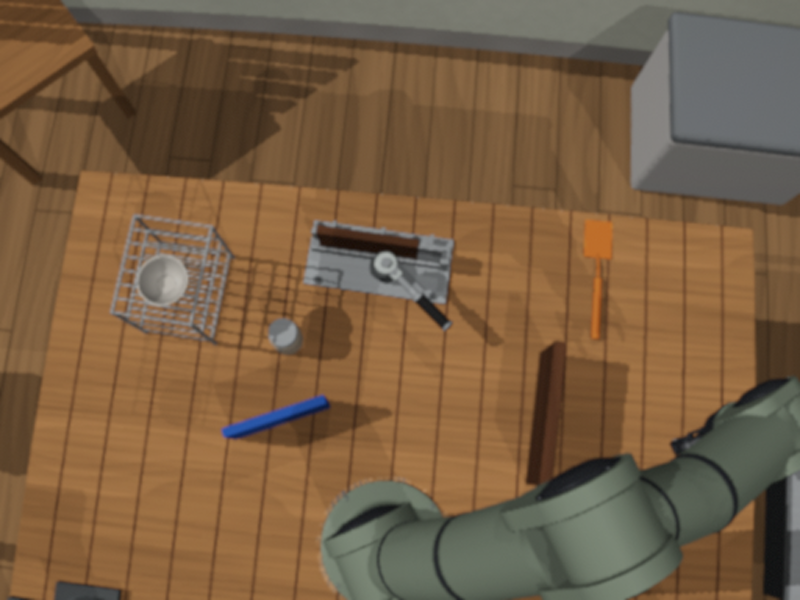

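Scene picture: the candidates are a walnut board in the channel at scene (425,415), a large free-standing walnut board at (272,243) and a blue board at (533,271). The channel board is meant, because it isn't blue and is the smaller walnut one. The wrench head is at (405,383) and the grip at (362,328). In the top picture the head is at (386,265) and the grip end at (447,323). I'll confirm with enlarged crops.

```bash
python3 - <<'E'
import cv2
a=cv2.imread("scene_raw.png")[190:310,200:330];b=cv2.imread("top_raw.png")[130:220,185:305]
cv2.imwrite("pics/cs.png",cv2.resize(a,None,fx=5,fy=5,interpolation=cv2.INTER_CUBIC))
cv2.imwrite("pics/ct.png",cv2.resize(b,None,fx=6,fy=6,interpolation=cv2.INTER_CUBIC))
E
```

```text
(no output)
```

View pics/cs.png

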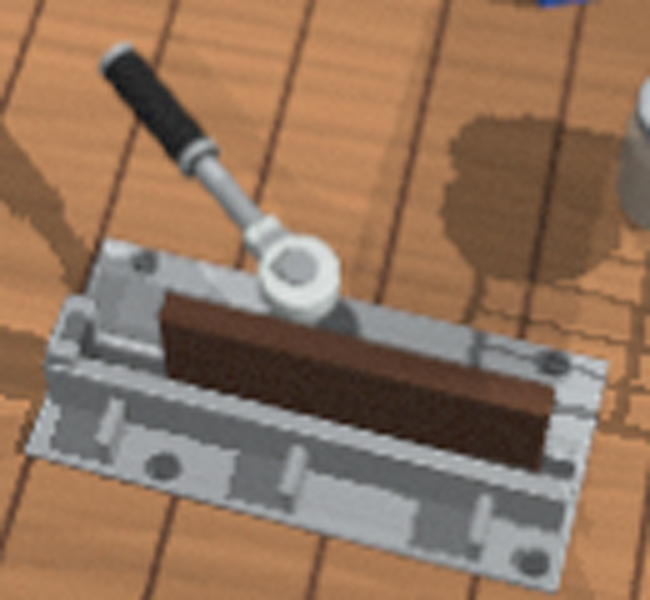

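View pics/ct.png

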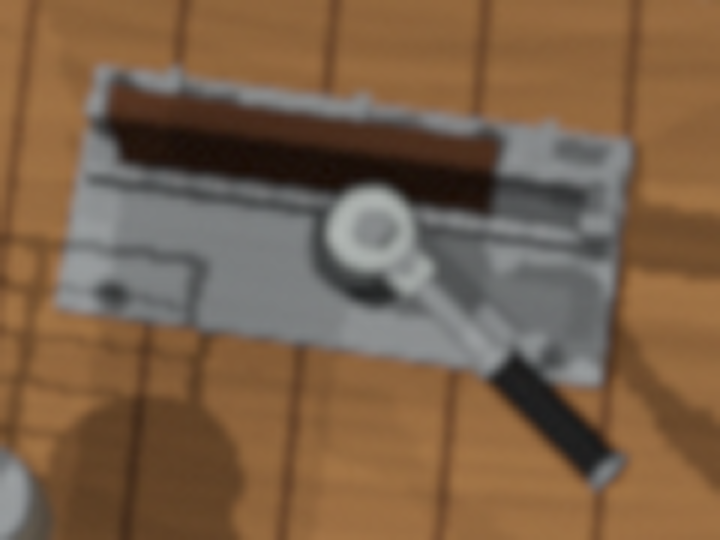

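Both crops confirm it: the walnut board sits in the channel short of the end stop, with its lead end at scene crop (166,308) and its tail at (550,398). The wrench head is at (297,265) in the scene crop and (372,230) in the top crop, and the grip's end is at (117,52) and (607,472).

```bash
python3 - <<'E'
from h import *
S=lambda u,v:(200+(u+.5)/5-.5,190+(v+.5)/5-.5)
T=lambda u,v:(185+(u+.5)/6-.5,130+(v+.5)/6-.5)
P={}
for n,a,b in [("head",(297,265),(372,230)),("hend",(117,52),(607,470)),("gripin",(200,160),(502,365)),("lead_far",(163,322),(499,133)),("lead_near",(170,293),(497,166)),("tail_far",(545,412),(110,85)),("tail_near",(553,385),(110,120)),("baseLR",(105,240),(603,383)),("baseRR",(607,370),(58,305))]:
    P[n],r=tri(ray("scene",S(*a)),ray("top",T(*b)));print(n,P[n].round(4),np.round(r,4))
print("board len",np.linalg.norm((P["tail_far"]-P["lead_far"])[:2]))
d=(P["tail_far"]+P["tail_near"]-P["lead_far"]-P["lead_near"])/2;print("yaw of board +y",np.arctan2(d[1],d[0])-np.pi/2)
w=P["hend"]-P["head"];print("wrench",np.hypot(*w[:2]),np.arctan2(w[1],w[0]))
for n,p in [("jar scene",(525*.64,330*.64))]: print(n,atz("scene",p,.1))
print(atz("top",(284*.64,328*.64),.1), atz("top",(163*.64,275*.64),.27))
o=observe();c=get_calibration("wrist");print(c); 
E
```

```text
head [0.5817 0.051  0.1122] [0.0005 0.0005]
hend [ 0.4606 -0.0878  0.1091] [0.0007 0.0007]
gripin [ 0.5161 -0.0248  0.0947] [0.0014 0.0014]
lead_far [ 0.6391 -0.0122  0.1252] [0.0009 0.0009]
lead_near [ 0.6205 -0.013   0.1244] [0.0006 0.0006]
tail_far [0.6476 0.2015 0.125 ] [0.001 0.001]
tail_near [0.6289 0.2016 0.1199] [0.0007 0.0007]
baseLR [ 0.5319 -0.0868  0.0031] [0.0008 0.0008]
baseRR [ 0.5512  0.2338 -0.0035] [0.0001 0.0001]
board len 0.21395036185355137
yaw of board +y -0.039358506235593005
wrench 0.18419968726775157 -2.2884073848610704
jar scene [0.42330615 0.25023306 0.1       ]
[0.42452903 0.24945533 0.1       ] [0.47576345 0.46720096 0.27      ]
{'fovy': 70.08931328258674, 'cx': 256.61584920497603, 'cy': 189.69250160223, 'k1': 0.018776437217568682, 'xyz': array([ 0.32984297, -0.53455276,  0.37322042]), 'rotation': array([ 2.86592960e+00,  8.80258732e-04, -1.12710702e+00])}
```

```bash
cat >> h.py <<'E'
def go(xyz,yaw=None):
    "rows units from present pose to a tool-down pose"
    o=observe();M=R.from_euler("xyz",o["tool_rot"])
    s=M.inv().apply(np.array(xyz)-o["position"])/.5
    t=np.zeros(3) if yaw is None else (M.inv()*R.from_euler("xyz",[np.pi,0,yaw])).as_rotvec()/np.radians(120)
    return s.round(4),t.round(4)
E
python3 - <<'E'
from h import *
print(go([.268,-.564,.36]),go([.641,.258,.36],1.515),go([.641,.258,.066],1.515))
E
```

```text
(array([-2.000e-04, -8.000e-04, -2.585e-01]), array([0., 0., 0.])) (array([ 1.3794, -1.1652, -0.2573]), array([-5.000e-04, -2.000e-04, -5.115e-01])) (array([ 1.3795, -1.1646,  0.3307]), array([-5.000e-04, -2.000e-04, -5.115e-01]))
```

Request:
play_rows --pt "0 0 -0.1 0 0 0 1" --pt "0 0 -0.2 0 0 0 1" --pt "0.05 -0.04 -0.26 0 0 -0.05 1" --pt "0.12 -0.1 -0.26 0 0 -0.1 1" --pt "0.19 -0.16 -0.26 0 0 -0.15 1" --pt "0.26 -0.22 -0.26 0 0 -0.2 1" --pt "0.33 -0.28 -0.26 0 0 -0.25 1" --pt "0.4 -0.34 -0.26 0 0 -0.3 1" --pt "0.47 -0.4 -0.26 0 0 -0.36 1" --pt "0.54 -0.46 -0.26 0 0 -0.42 1" --newtons 40

```text
clock: 1.1
position: [0.4137, -0.239, 0.3613]
tool_rot: [-3.142, 0.0, 1.328]
force: [1.1, -0.4, 0.8]
grip_width: 0.0005
finger_force: 0.0
```

```bash
python3 - <<'E'
from h import *
print(observe()["position"],go([.641,.258,.36],1.515))
E
```

```text
[ 0.41369694 -0.23900856  0.36129087] (array([1.0741, 0.2027, 0.0024]), array([-0.    ,  0.0001, -0.0891]))
```

Request:
play_rows --pt "0.09 0.02 0 0 0 -0.01 1" --pt "0.18 0.04 0 0 0 -0.02 1" --pt "0.27 0.06 0 0 0 -0.03 1" --pt "0.36 0.07 0 0 0 -0.04 1" --pt "0.45 0.09 0 0 0 -0.05 1" --pt "0.54 0.11 0 0 0 -0.06 1" --pt "0.63 0.13 0 0 0 -0.07 1" --pt "0.72 0.15 0 0 0 -0.08 1" --pt "0.81 0.17 0 0 0 -0.09 1" --pt "0.9 0.19 0 0 0 -0.089 1"

```text
clock: 2.1
position: [0.6163, 0.1738, 0.3609]
tool_rot: [-3.141, 0.0, 1.51]
force: [1.1, -0.6, 1.2]
grip_width: -0.0
finger_force: 0.0
```

```bash
python3 - <<'E'
from h import *
print(observe()["position"],go([.641,.258,.36],1.515),go([.641,.258,.066],1.515))
E
```

```text
[0.616297   0.17377394 0.36091079] (array([0.1711, 0.0391, 0.0018]), array([-0.0002,  0.0001, -0.0023])) (array([0.1713, 0.0394, 0.5898]), array([-0.0002,  0.0001, -0.0023]))
```

Request:
play_rows --pt "0.09 0.02 0 0 0 0 1" --pt "0.171 0.039 0 0 0 0 1" --pt "0.171 0.039 0.08 0 0 0 1" --pt "0.171 0.039 0.16 0 0 0 1" --pt "0.171 0.039 0.24 0 0 0 1" --pt "0.171 0.039 0.32 0 0 0 1" --pt "0.171 0.039 0.4 0 0 0 1" --pt "0.171 0.039 0.48 0 0 0 1" --pt "0.171 0.039 0.55 0 0 0 1" --pt "0.171 0.039 0.59 0 0 0 1"

```text
clock: 3.1
position: [0.639, 0.2556, 0.0628]
tool_rot: [-3.138, 0.002, 1.51]
force: [-0.3, 0.5, -0.1]
grip_width: -0.0001
finger_force: 0.0
```

```bash
python3 - <<'E'
from h import *
i=grab_frame("wrist");cv2.imwrite("pics/w1.png",i[...,::-1])
o=observe();print(o["position"],o["force"])
print(go([.6398,.226,.066]),go([.638,.2,.066]),go([.6365,.172,.066]))
E
```

```text
[0.63809288 0.25521808 0.06055832] [-2.15633515 -1.16876042 -3.57563849]
(array([-0.0582,  0.0069, -0.0108]), array([0., 0., 0.])) (array([-0.1103,  0.0064, -0.0106]), array([0., 0., 0.])) (array([-0.1664,  0.0068, -0.0104]), array([0., 0., 0.]))
```

View pics/w1.png

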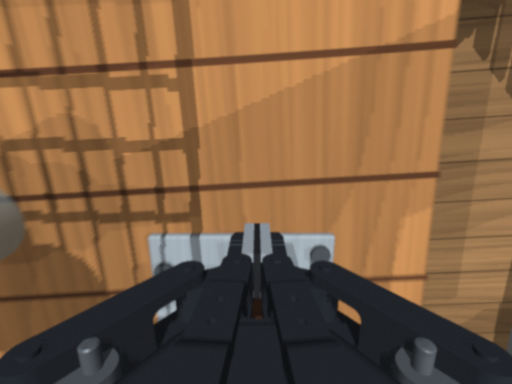

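The wrist picture shows the shut fingers at (257,250), in line with the board, whose brown end shows between them at (257,305). The clamp plate is ahead. Starting a slow push.

Request:
play_rows --pt "-0.02 0.003 -0.004 0 0 0 1" --pt "-0.035 0.004 -0.006 0 0 0 1" --pt "-0.05 0.006 -0.008 0 0 0 1" --pt "-0.06 0.007 -0.008 0 0 0 1" --pt "-0.07 0.007 -0.008 0 0 0 1" --pt "-0.08 0.007 -0.008 0 0 0 1" --pt "-0.09 0.007 -0.008 0 0 0 1" --pt "-0.1 0.007 -0.008 0 0 0 1" --pt "-0.11 0.007 -0.008 0 0 0 1" --pt "-0.12 0.007 -0.008 0 0 0 1"

```text
clock: 4.15
position: [0.6402, 0.1961, 0.0703]
tool_rot: [3.142, -0.0, 1.51]
force: [0.4, 2.7, 2.4]
grip_width: 0.0004
finger_force: 0.0
```

Request:
play_rows --pt "-0.008 0.002 0.004 0 0 0 1" --pt "-0.016 0.003 0.008 0 0 0 1" --pt "-0.024 0.003 0.008 0 0 0 1" --pt "-0.03 0.003 0.008 0 0 0 1" --pt "-0.036 0.003 0.008 0 0 0 1" --pt "-0.04 0.003 0.008 0 0 0 1" --pt "-0.044 0.003 0.008 0 0 0 1"

```text
clock: 4.85
position: [0.6403, 0.174, 0.0662]
tool_rot: [-3.141, 0.0, 1.51]
force: [-0.1, 3.0, 0.6]
grip_width: -0.0001
finger_force: 0.0
```

```bash
python3 - <<'E'
from h import *
i=grab_frame("scene")
cv2.imwrite("pics/s2.png",cv2.resize(i[190:310,200:340,::-1],None,fx=5,fy=5,interpolation=cv2.INTER_CUBIC))
o=observe();print(o["position"],o["force"])
E
```

```text
[0.64039005 0.17356924 0.06622866] [0.59308724 2.07568184 0.38041185]
```

View pics/s2.png

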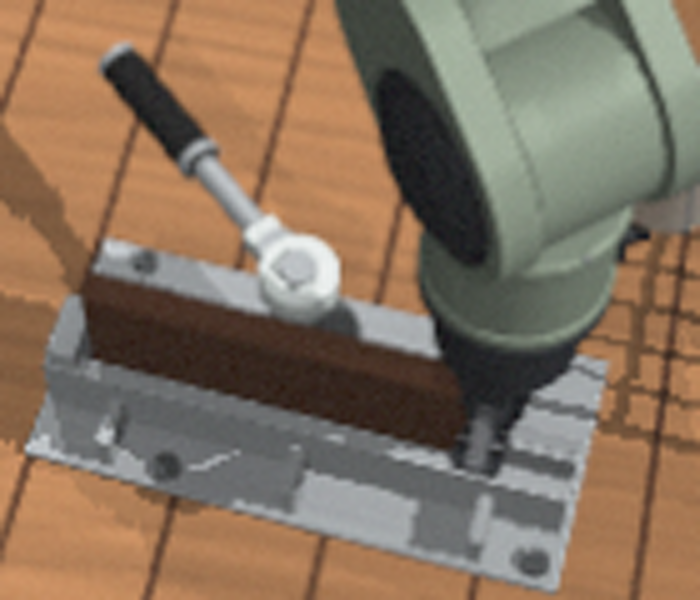

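The board's lead end is now at crop (88,290), roughly 8 mm short of the stop, and the fingers are at (480,440). I'll creep on from here.

Request:
play_rows --pt "-0.003 0 0 0 0 0 1" --pt "-0.006 0 0 0 0 0 1" --pt "-0.009 0 0 0 0 0 1" --pt "-0.011 0 0 0 0 0 1" --pt "-0.013 0 0 0 0 0 1"

```text
clock: 5.4
position: [0.64, 0.1681, 0.0663]
tool_rot: [3.141, -0.001, 1.51]
force: [0.6, 7.9, 0.6]
grip_width: 0.0002
finger_force: 0.0
```

Request:
play_rows --pt "-0.001 0 0 0 0 0 1" --pt "-0.002 0 0 0 0 0 1"

```text
clock: 5.6
position: [0.64, 0.168, 0.0665]
tool_rot: [3.141, -0.002, 1.511]
force: [0.4, 10.0, 1.2]
grip_width: -0.0002
finger_force: 0.0
```

Request:
play_rows --pt "0 0 0 0 0 0 1" --pt "0 0 0 0 0 0 1" --pt "0 0 0 0 0 0 1" --pt "0.02 0 0 0 0 0 1" --pt "0.07 0 0 0 0 0 1" --pt "0.09 0 -0.08 0 0 0 1" --pt "0.09 0 -0.17 0 0 0 1" --pt "0.09 0 -0.26 0 0 0 1" --pt "0.09 0 -0.35 0 0 0 1" --pt "0.09 0 -0.38 0 0 0 1"

```text
clock: 6.6
position: [0.6438, 0.2125, 0.2612]
tool_rot: [3.137, -0.002, 1.509]
force: [-1.5, 0.3, 0.3]
grip_width: -0.0003
finger_force: 0.0
```

```bash
python3 - <<'E'
from h import *
i=grab_frame("scene")
cv2.imwrite("pics/s3.png",cv2.resize(i[190:310,200:340,::-1],None,fx=5,fy=5,interpolation=cv2.INTER_CUBIC))
sp=np.array([.5817,.051]);a=-2.288;g=sp+.14*np.array([np.cos(a),np.sin(a)]);t=np.array([np.sin(a),-np.cos(a)])
s=g-.05*t
print(observe()["position"],g,t,s,np.arctan2(t[1],t[0]))
print(go([*s,.25],2.1),go([*s,.094],2.1))
E
```

```text
[0.64395188 0.21244934 0.26149982] [ 0.48968083 -0.05451053] [-0.75364664  0.6572798 ] [ 0.52736316 -0.08737452] 2.4243889803846903
(array([-0.6129, -0.1961,  0.0208]), array([ 2.80e-03, -1.00e-04, -2.82e-01])) (array([-0.6135, -0.1977,  0.3328]), array([ 2.80e-03, -1.00e-04, -2.82e-01]))
```

View pics/s3.png

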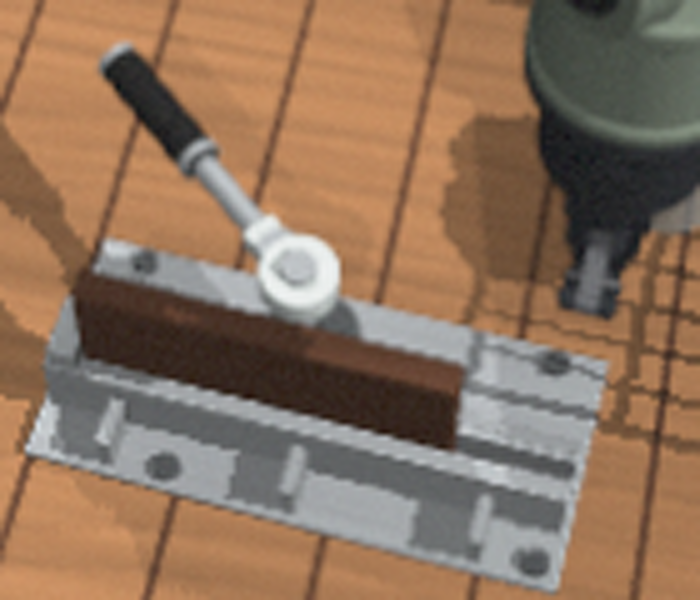

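The board's lead end is at crop (78,285), flush with the end stop with no gap. The tool also stopped under a 10 N push at the expected y, so the board is home. Next is the wrench.

Request:
play_rows --pt "-0.08 -0.02 0 0 0 -0.03 1" --pt "-0.16 -0.05 0 0 0 -0.07 1" --pt "-0.24 -0.08 0 0 0 -0.11 1" --pt "-0.33 -0.11 0 0 0 -0.15 1" --pt "-0.42 -0.14 0 0 0 -0.19 1" --pt "-0.5 -0.16 0 0 0 -0.23 1" --pt "-0.57 -0.18 0.02 0 0 -0.26 1" --pt "-0.613 -0.196 0.02 0 0 -0.282 1" --pt "-0.613 -0.196 0.1 0 0 -0.282 1" --pt "-0.613 -0.196 0.18 0 0 -0.282 1"

```text
clock: 7.65
position: [0.526, -0.0896, 0.1653]
tool_rot: [3.141, 0.001, 2.098]
force: [1.0, -0.0, -0.8]
grip_width: -0.0002
finger_force: 0.0
```

```bash
cat >> h.py <<'E'
sp=np.array([.5817,.051])
def arc(angs,off=.026,z=.092,r=.14):
    "pose rows: tool centre trailing grip centre by off (clockwise push) for handle angles"
    for a in angs:
        u=np.array([np.cos(a),np.sin(a)]);t=np.array([u[1],-u[0]])
        s,_=go([*(sp+r*u-off*t),z]);print(round(a,3),s)
def loc():
    o=observe();p=o["position"][:2]-sp;f=o["force"][:2];a=np.arctan2(p[1],p[0])
    # handle angle if the contact offset is .024 
    h=a-np.arcsin(.024/np.hypot(*p));t=np.array([np.sin(h),-np.cos(h)])
    print("pos",o["position"].round(4),"r",np.hypot(*p).round(4),"handle",round(h,4),"ftan",round(-f@t,2),"frad",round(f@[np.cos(h),np.sin(h)],2),"F",o["force"].round(1),"yaw",o["tool_rot"][2].round(3),"clk",o["clock"])
E
python3 - <<'E'
from h import *
print(observe()["position"]);print(go([.527,-.087,.092],2.1));
E
```

```text
[ 0.5260106  -0.08956495  0.16526847]
(array([0.0036, 0.0042, 0.1465]), array([ 0.0003,  0.0005, -0.0008]))
```

Request:
play_rows --pt "0 0 0.06 0 0 0 1" --pt "0 0 0.11 0 0 0 1" --pt "0 0 0.14 0 0 0 1" --pt "0 0 0.146 0 0 0 1" --pt "0 0 0.146 0 0 0 1"

```text
clock: 8.15
position: [0.5263, -0.0882, 0.0934]
tool_rot: [-3.141, -0.0, 2.101]
force: [0.0, -0.0, -0.2]
grip_width: -0.0
finger_force: 0.0
```

```bash
python3 - <<'E'
from h import *
loc();arc([-2.25,-2.3,-2.35,-2.4,-2.45,-2.5,-2.55])
i=grab_frame("scene");
cv2.imwrite("pics/s4.png",cv2.resize(i[170:290,180:320,::-1],None,fx=5,fy=5,interpolation=cv2.INTER_CUBIC))
E
```

```text
pos [ 0.5263 -0.0882  0.0934] r 0.1498 handle -2.1106 ftan 0.03 frad 0.04 F [ 0.  -0.  -0.2] yaw 2.101 clk 8.15
-2.25 [ 0.0364 -0.0072  0.0029]
-2.3 [ 0.0488 -0.0143  0.0029]
-2.35 [ 0.0615 -0.0207  0.0029]
-2.4 [ 0.0745 -0.0265  0.0029]
-2.45 [ 0.0877 -0.0317  0.0029]
-2.5 [ 0.1013 -0.0362  0.0029]
-2.55 [ 0.115  -0.04    0.0029]
```

View pics/s4.png

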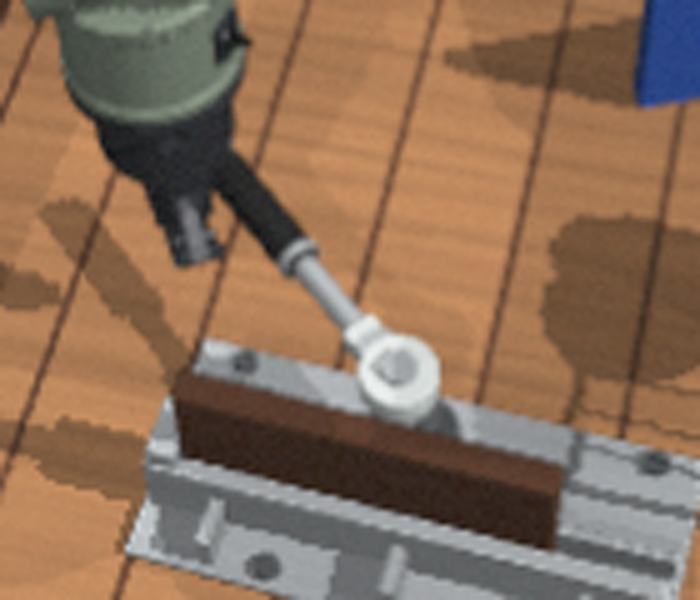

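The fingers at (195,250) stand beside the grip (265,205) on the side that pushes it clockwise. Pushing along the arc.

Request:
play_rows --pt "0.02 -0.003 0.002 0 0 0 1" --pt "0.036 -0.007 0.002 0 0 0 1" --pt "0.043 -0.011 0.002 0 0 0 1" --pt "0.049 -0.014 0.002 0 0 0 1" --pt "0.055 -0.017 0.002 0 0 0 1" --pt "0.061 -0.021 0.002 0 0 0 1" --pt "0.067 -0.023 0.002 0 0 0 1" --pt "0.074 -0.026 0.002 0 0 0 1"

```text
clock: 9.0
position: [0.4962, -0.0629, 0.0923]
tool_rot: [3.141, 0.0, 2.1]
force: [3.4, -0.5, 1.1]
grip_width: 0.0001
finger_force: 1.4
```

```bash
python3 - <<'E'
from h import *
loc();arc([-2.4,-2.45,-2.5,-2.55,-2.6,-2.65,-2.7])
E
```

```text
pos [ 0.4962 -0.0629  0.0923] r 0.1424 handle -2.3841 ftan 2.72 frad -2.18 F [ 3.4 -0.5  1.1] yaw 2.1 clk 9.0
-2.4 [ 0.0004 -0.0002  0.0006]
-2.45 [ 0.0137 -0.0054  0.0006]
-2.5 [ 0.0272 -0.0099  0.0006]
-2.55 [ 0.0409 -0.0137  0.0006]
-2.6 [ 0.0548 -0.0168  0.0006]
-2.65 [ 0.0689 -0.0192  0.0006]
-2.7 [ 0.083  -0.0209  0.0006]
```

Request:
play_rows --pt "0.007 -0.003 0 0 0 -0.008 1" --pt "0.0137 -0.0054 0 0 0 -0.016 1" --pt "0.02 -0.008 0 0 0 -0.024 1" --pt "0.027 -0.01 0 0 0 -0.03 1" --pt "0.034 -0.012 0 0 0 -0.03 1" --pt "0.041 -0.0137 0 0 0 -0.03 1"

```text
clock: 9.6
position: [0.4797, -0.0486, 0.0923]
tool_rot: [-3.141, -0.0, 2.163]
force: [2.8, -1.1, -1.6]
grip_width: -0.0002
finger_force: 1.4
```

```bash
python3 - <<'E'
from h import *
loc();arc([-2.55,-2.575,-2.6,-2.625,-2.65,-2.675,-2.7,-2.75])
E
```

```text
pos [ 0.4797 -0.0486  0.0923] r 0.1425 handle -2.5372 ftan 2.47 frad -1.67 F [ 2.8 -1.1 -1.6] yaw 2.163 clk 9.6
-2.55 [-0.0004  0.0003  0.0006]
-2.575 [ 0.0066 -0.0009  0.0006]
-2.6 [ 0.0137 -0.0019  0.0006]
-2.625 [ 0.0207 -0.0028  0.0006]
-2.65 [ 0.0278 -0.0035  0.0006]
-2.675 [ 0.0349 -0.004   0.0006]
-2.7 [ 0.042  -0.0043  0.0006]
-2.75 [ 0.0563 -0.0044  0.0006]
```

Request:
play_rows --pt "0.0066 -0.0009 0 0 0 0.01 1" --pt "0.0137 -0.0019 0 0 0 0.02 1" --pt "0.0207 -0.0028 0 0 0 0.03 1" --pt "0.0278 -0.0035 0 0 0 0.04 1"

```text
clock: 10.0
position: [0.4706, -0.038, 0.0923]
tool_rot: [-3.142, 0.0, 2.077]
force: [2.7, -1.6, -0.3]
grip_width: -0.0
finger_force: 1.4
```

```bash
python3 - <<'E'
from h import *
loc();arc(np.arange(-2.65,-2.87,-.02))
E
```

```text
pos [ 0.4706 -0.038   0.0923] r 0.1423 handle -2.6358 ftan 2.67 frad -1.59 F [ 2.7 -1.6 -0.3] yaw 2.077 clk 10.0
-2.65 [-0.     -0.0001  0.0006]
-2.67 [ 0.0056 -0.001   0.0006]
-2.69 [ 0.0113 -0.0018  0.0006]
-2.71 [ 0.0169 -0.0025  0.0006]
-2.73 [ 0.0226 -0.003   0.0006]
-2.75 [ 0.0283 -0.0035  0.0006]
-2.77 [ 0.0339 -0.0038  0.0006]
-2.79 [ 0.0396 -0.004   0.0006]
-2.81 [ 0.0453 -0.0041  0.0006]
-2.83 [ 0.051  -0.0041  0.0006]
-2.85 [ 0.0567 -0.004   0.0006]
-2.87 [ 0.0624 -0.0038  0.0006]
```

Request:
play_rows --pt "0.0056 -0.001 0 0 0 0.01 1" --pt "0.0113 -0.0018 0 0 0 0.018 1" --pt "0.0169 -0.0025 0 0 0 0.026 1"

```text
clock: 10.3
position: [0.4655, -0.0312, 0.0923]
tool_rot: [3.141, 0.0, 2.024]
force: [2.7, -1.1, -0.1]
grip_width: 0.0004
finger_force: 1.4
```

```bash
python3 - <<'E'
from h import *
loc();arc(np.arange(-2.71,-2.84,-.02))
E
```

```text
pos [ 0.4655 -0.0312  0.0923] r 0.1423 handle -2.6954 ftan 2.16 frad -1.93 F [ 2.7 -1.1 -0.1] yaw 2.024 clk 10.3
-2.71 [ 0.0001 -0.0002  0.0006]
-2.73 [ 0.0057 -0.001   0.0006]
-2.75 [ 0.0114 -0.0018  0.0006]
-2.77 [ 0.017  -0.0024  0.0006]
-2.79 [ 0.0227 -0.0029  0.0006]
-2.81 [ 0.0284 -0.0034  0.0006]
-2.83 [ 0.0341 -0.0037  0.0006]
```

Request:
play_rows --pt "0.0057 -0.001 0 0 0 0.01 1" --pt "0.0114 -0.0018 0 0 0 0.018 1" --pt "0.017 -0.0024 0 0 0 0.026 1"

```text
clock: 10.6
position: [0.4607, -0.0241, 0.0923]
tool_rot: [3.142, 0.0, 1.969]
force: [2.2, -1.8, -0.4]
grip_width: -0.0
finger_force: 1.5
```

```bash
python3 - <<'E'
from h import *
loc();arc(np.arange(-2.77,-2.9,-.02))
E
```

```text
pos [ 0.4607 -0.0241  0.0923] r 0.1424 handle -2.7556 ftan 2.46 frad -1.36 F [ 2.2 -1.8 -0.4] yaw 1.969 clk 10.6
-2.77 [0.     0.0001 0.0006]
-2.79 [ 0.0057 -0.0008  0.0006]
-2.81 [ 0.0113 -0.0015  0.0006]
-2.83 [ 0.017  -0.0021  0.0006]
-2.85 [ 0.0226 -0.0026  0.0006]
-2.87 [ 0.0283 -0.003   0.0006]
-2.89 [ 0.034  -0.0032  0.0006]
```

Request:
play_rows --pt "0.0057 -0.0008 0 0 0 0.01 1" --pt "0.0113 -0.0015 0 0 0 0.018 1" --pt "0.017 -0.0021 0 0 0 0.026 1"

```text
clock: 10.9
position: [0.4565, -0.0168, 0.0923]
tool_rot: [3.142, 0.0, 1.915]
force: [4.6, -2.9, -1.4]
grip_width: -0.0003
finger_force: 2.7
```

```bash
python3 - <<'E'
from h import *
loc();arc(np.arange(-2.83,-2.94,-.01))
E
```

```text
pos [ 0.4565 -0.0168  0.0923] r 0.1424 handle -2.8144 ftan 4.17 frad -3.42 F [ 4.6 -2.9 -1.4] yaw 1.915 clk 10.9
-2.83 [0.0004 0.     0.0007]
-2.84 [ 0.0032 -0.0004  0.0007]
-2.85 [ 0.006  -0.0008  0.0007]
-2.86 [ 0.0088 -0.0012  0.0007]
-2.87 [ 0.0117 -0.0015  0.0007]
-2.88 [ 0.0145 -0.0018  0.0007]
-2.89 [ 0.0173 -0.0021  0.0006]
-2.9 [ 0.0202 -0.0023  0.0006]
-2.91 [ 0.023  -0.0025  0.0006]
-2.92 [ 0.0258 -0.0027  0.0006]
-2.93 [ 0.0287 -0.0029  0.0006]
```

Request:
play_rows --pt "0.0032 -0.0004 0 0 0 0.005 1" --pt "0.006 -0.0008 0 0 0 0.01 1"

```text
clock: 11.1
position: [0.4552, -0.0144, 0.0923]
tool_rot: [3.142, 0.001, 1.894]
force: [3.6, -5.7, -0.6]
grip_width: 0.0004
finger_force: 3.5
```

```bash
python3 - <<'E'
from h import *
loc()
E
```

```text
pos [ 0.4552 -0.0144  0.0923] r 0.1424 handle -2.8339 ftan 6.51 frad -1.71 F [ 3.6 -5.7 -0.6] yaw 1.894 clk 11.1
```

Request:
play_rows --pt "0.0028 -0.0004 0 0 0 0.005 1" --pt "0.0056 -0.0008 0 0 0 0.01 1"

```text
clock: 11.3
position: [0.4539, -0.0121, 0.0923]
tool_rot: [-3.142, 0.001, 1.873]
force: [4.1, -7.2, -0.3]
grip_width: 0.0001
finger_force: 4.2
```

```bash
python3 - <<'E'
from h import *
loc()
E
```

```text
pos [ 0.4539 -0.0121  0.0923] r 0.1425 handle -2.8521 ftan 8.09 frad -1.84 F [ 4.1 -7.2 -0.3] yaw 1.873 clk 11.3
```

Request:
play_rows --pt "0.0028 -0.0004 0 0 0 0.004 1" --pt "0.0056 -0.0008 0 0 0 0.008 1"

```text
clock: 11.5
position: [0.4527, -0.0097, 0.0923]
tool_rot: [-3.142, 0.001, 1.856]
force: [5.2, -9.2, -1.4]
grip_width: 0.0
finger_force: 4.5
```

```bash
python3 - <<'E'
from h import *
loc()
E
```

```text
pos [ 0.4527 -0.0097  0.0923] r 0.1425 handle -2.871 ftan 10.26 frad -2.52 F [ 5.2 -9.2 -1.4] yaw 1.856 clk 11.5
```

Request:
play_rows --pt "0.002 -0.0002 0 0 0 0.003 1" --pt "0.004 -0.0004 0 0 0 0.006 1" --pt "0.004 -0.0004 0 0 0 0.006 1"

```text
clock: 11.8
position: [0.4519, -0.0079, 0.0923]
tool_rot: [-3.141, 0.001, 1.843]
force: [5.4, -8.0, -0.7]
grip_width: -0.0
finger_force: 4.8
```

```bash
python3 - <<'E'
from h import *
loc()
E
```

```text
pos [ 0.4519 -0.0079  0.0923] r 0.1426 handle -2.8847 ftan 9.11 frad -3.15 F [ 5.4 -8.  -0.7] yaw 1.843 clk 11.8
```

Request:
play_rows --pt "0.003 -0.0003 0 0 0 0.003 1" --pt "0.005 -0.0005 0 0 0 0.006 1" --pt "0.005 -0.0005 0 0 0 0.006 1" --pt "0.005 -0.0005 0 0 0 0.006 1"

```text
clock: 12.2
position: [0.4509, -0.0058, 0.0923]
tool_rot: [-3.141, 0.001, 1.831]
force: [5.5, -9.5, -1.1]
grip_width: -0.0001
finger_force: 5.2
```

```bash
python3 - <<'E'
from h import *
loc()
i=grab_frame("top");j=grab_frame("scene");loc()
a=cv2.resize(i[130:220,185:305,::-1],(800,600),interpolation=cv2.INTER_CUBIC)
cv2.imwrite("pics/t5.png",a)
E
```

```text
pos [ 0.4509 -0.0058  0.0923] r 0.1426 handle -2.9008 ftan 10.55 frad -3.03 F [ 5.5 -9.5 -1.1] yaw 1.831 clk 12.2
pos [ 0.451  -0.0058  0.0923] r 0.1426 handle -2.9007 ftan 10.76 frad -2.55 F [ 5.  -9.8 -1.6] yaw 1.831 clk 12.3
```

View pics/t5.png

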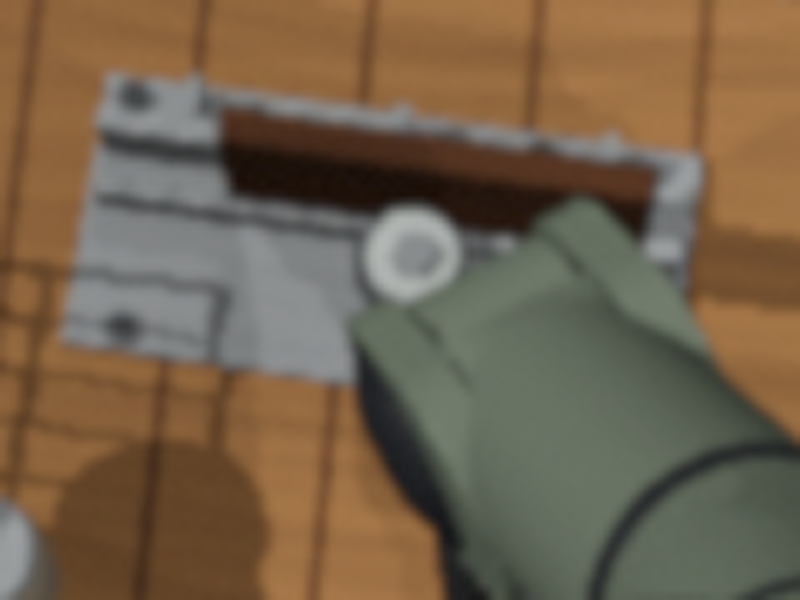

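The board is home at the stop (650,180), but the arm hides the handle. A tangential force of about 10.7 N means the handle has given roughly 0.04 rad. I'll add about 1.5 mm and hold.

Request:
play_rows --pt "0.003 -0.0003 0 0 0 0.003 1" --pt "0.003 -0.0003 0 0 0 0.003 1" --pt "0.003 -0.0003 0 0 0 0.003 1" --pt "0.003 -0.0003 0 0 0 0.003 1" --pt "0.003 -0.0003 0 0 0 0.003 1" --pt "0.003 -0.0003 0 0 0 0.003 1"

```text
clock: 12.9
position: [0.4504, -0.0045, 0.0923]
tool_rot: [-3.141, 0.001, 1.824]
force: [5.0, -10.4, -1.4]
grip_width: 0.0003
finger_force: 5.5
```

```bash
python3 - <<'E'
from h import *
loc()
E
```

```text
pos [ 0.4504 -0.0045  0.0923] r 0.1425 handle -2.9107 ftan 11.22 frad -2.49 F [  5.  -10.4  -1.4] yaw 1.824 clk 12.9
```

The force is 11.2 N, so the give is about 0.05 rad, and it has been held for 0.5 s. Releasing along -x of the tool, then up.

Request:
play_rows --pt "-0.005 0 0 0 0 0 1" --pt "-0.011 0 0 0 0 0 1" --pt "-0.018 0 0 0 0 0 1" --pt "-0.03 0 0 0 0 0 1" --pt "-0.05 0 0 0 0 0 1" --pt "-0.08 0 0 0 0 0 1" --pt "-0.08 0 -0.08 0 0 0 1" --pt "-0.08 0 -0.18 0 0 0 1" --pt "-0.08 0 -0.28 0 0 0 1" --pt "-0.08 0 -0.36 0 0 0 1"

```text
clock: 13.9
position: [0.4604, -0.0424, 0.2749]
tool_rot: [3.141, -0.0, 1.826]
force: [0.4, -0.3, -1.1]
grip_width: 0.0001
finger_force: 0.0
```

Request:
play_rows --pt "-0.1 0 0 0 0 0 1" --pt "-0.2 0 0 0 0 0 1" --pt "-0.3 0 0 0 0 0 1" --pt "-0.38 0 0 0 0 0 1" --pt "-0.4 0 0 0 0 0 1" --pt "-0.4 0 0 0 0 0 1"

```text
clock: 14.5
position: [0.5105, -0.2372, 0.2716]
tool_rot: [-3.141, -0.001, 1.824]
force: [-0.1, 1.1, 0.2]
grip_width: 0.0004
finger_force: 0.0
```

```bash
python3 - <<'E'
from h import *
loc();i=grab_frame("scene")
cv2.imwrite("pics/s6.png",cv2.resize(i[190:310,200:340,::-1],None,fx=5,fy=5,interpolation=cv2.INTER_CUBIC))
E
```

```text
pos [ 0.5105 -0.2372  0.2716] r 0.2968 handle -1.8938 ftan -0.47 frad -0.98 F [-0.1  1.1  0.2] yaw 1.824 clk 14.5
```

View pics/s6.png

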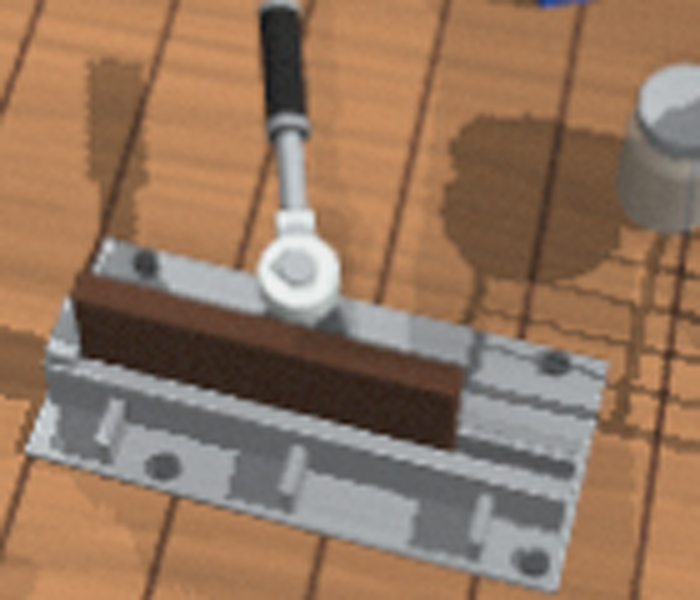

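The board stands home and upright with its lead end at (78,285). The handle is free, in line with the head from (295,265) to (280,5), and the robot is clear. Handing in.

```bash
python3 -c "
from workcell import *
print(job_done())"
```

```text
the job is handed in; nothing more can be done
None
```

The job is handed in at about 14.5 s of the 64 s (no verdict came back): the board is home against the end stop and clamped, the click was held at about 11 N for over 0.5 s, the wrench is released, and I kept clear of the bowl, jar and scraper.

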